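# Hold the garnish box open for refilling

## Task

I want to refill the empty end of the garnish box, but a spice jar was left where its sliding cover has to go: stand the jar with the dark brown lid upright in the empty well of the wooden caddy and let go of it. Then take the clear cover by its black grip and draw it out sideways, to the left, against its spring until its trailing edge lies over the orange divider, never much past it, because the fruit beyond the divider must stay covered. Finish still gripping it, keeping the cover still at the divider so that I can fill the open end; leave everything else where it is.

Things in the scene. Friction and masses are not known exactly. Their poses are not given: they have to be found in the camera images.
- garnish_box: fixed stainless garnish box, a well 300 mm long (its y axis), 130 mm wide (x) and 87 mm high over its cover rails; a black spring housing, 24 mm thick and 90 mm high, stands at its -y end (to the robot's right). Origin: centre of its underside, on the worktop; z up. Its +y axis is the way in which the cover is drawn out, over the worktop to the left.
- cover (a joint): how far the clear cover is drawn out, m: 0 shut (as it starts), at most 0.20. It slides level along the box's +y axis. A spring always pulls it shut: 3.6 N when shut plus 0.3 N per 10 mm out; let go, it slams shut. 106 mm wide, top 79 mm above the worktop; drawn out, it sticks out beyond the box's +y end by the joint value.
- cover_handle (a point): grip point of the cover's black grip: an upright fin 62 mm across the slide (box x), 14 mm thick along it (box y), 36 mm high, its rounded top 117.5 mm above the worktop. The point is in the fin's middle, 101.5 mm above the worktop; pinch the fin from above, fingers closing along box y. Moves with the cover; 37 mm behind the cover's leading (+y) end.
- cover_edge (a point): middle of the outer end of the cover's trailing (-y) edge, which has a white strip 10 mm wide; 74 mm above the worktop. Moves with the cover.
- divider_top (a point): middle of the top of the orange divider plate, 14 mm thick along box y, across the well 65 mm above the worktop, under the clear cover, which passes above it; its orange tab shows outside the front wall. Fixed, but in another place each time: 102 to 162 mm from the shut cover's trailing edge along box y. The cover is at the mark when cover_edge is level with this point along box y.
- jar_centre (a point): centre of the spice jar to be cleared: upright round glass jar with green-and-orange label and dark brown screw lid, 44 mm in diameter and 105 mm high, 0.11 kg; the point is half-way up, 52.5 mm above its underside. It starts on the worktop in the cover's way, 70 to 100 mm beyond the box's +y end.
- caddy_well (a point): centre of the floor of the empty well, the one nearest the robot, of the fixed light wooden jar caddy (184 x 68 mm, walls 36 mm high, three wells in a row along its x axis, 58 mm apart). The well is open at the top, 53 mm square inside; its floor is 4 mm above the worktop. Axes as the caddy's: x runs along the row, away from the robot; fingers have room on the +y and -y sides.
- cinnamon_jar: bystander: spice jar with white lid, 47 mm in diameter, 98 mm high, in a well of the caddy; origin at the centre of its underside. Leave it alone.
- sugar_shaker: bystander: pale translucent sugar shaker with a domed white top, 49 mm in diameter, 88 mm high, in a well of the caddy; origin at the centre of its underside. Leave it alone.
- kitchen_timer: bystander: digital timer on a foot, 48 x 82 x 63 mm, to the right of the box; origin under its middle. Leave it alone.
- tape_roll: bystander: roll of tape lying flat, 61 mm in diameter, 16 mm high; origin under its middle. Leave it alone.
- dome_lids: bystander: stack of clear dome lids, 80 mm in diameter, 60 mm high, left of the caddy; origin under its middle. Leave it alone.
- clear_cup_small_2: bystander: upturned small clear cup, 73 mm in diameter, 90 mm high; origin under its middle. Leave it alone.
Not all that is in view belongs to the job. What is shaped like the part that bears jar_centre but pink or purple is not meant.

How it is judged:
By the outcome, as a careful person would: the job done as asked, in the order asked, and still so for the second after the job is handed in, while the arm keeps its last pose, push and grip.
It also fails if it takes over 61 s, if anything falls off the work surface, if the arm or the gripper's body presses on something with over 40 N, if the wrist force passes 120 N, or if a joint passes its speed limit or range.

## Robot

A 6-joint arm with a two-finger parallel gripper is mounted at the origin on a cart in front of the work surface, level with it; the furniture and walls round the work are solid. World frame = base frame: x ahead of the robot, y to its left, z up, the work surface at z = 0. Lengths are in m, angles in degrees, forces in N, time in s.
With the tool pointing down it reaches from about 0.3 to 0.75 m from the base axis. Payload 8.5 kg.
Tool frame: the origin (TCP) lies at the very end of the fingers, on their centre line; the grasp point (between the pads) lies 19 mm behind it; z points along the fingers, y is the line along which they close (so a half turn about z gives the same grasp; the last joint's range is limited). The gripper opens to 85 mm and grips with 20 to 120 N. Pads are 22 mm wide; open, the fingers measure 114 mm over their backs; the gripper's body (76 mm by 85 mm) begins 54 mm behind the grasp point. The pads swing forward as they close: fully open they stand 13 mm farther back than shut.
Start: joints at [-12.336, 21.807, 74.336, -0, 83.858, -12.336], TCP at [0.55, 0, 0.231] pointing down, gripper open.
Joint ranges: [-178.18, 178.18], [-50.72, 133.34], [12.68, 142.11], [-81.47, 261.47], [9.98, 163.14], [-165.26, 165.26]. Speed limits (degrees/s): [136.94, 136.94, 180, 180, 180, 180].

## Interface

Orientations are given as a 3x3 rotation matrix whose columns are the frame's x, y, z axes.
In Python, from rig import observe, cams, ticket gives the robot as it stands.
- The arm moves only by the tool move_arm, never from a script. Its arguments are lists of equal length, an entry for each row: "jaw": the finger opening in cm, from 0 to 8.54; "dp": the shift along the tool's x, y, z in cm, a list of three; "turn": the turn, a rotation vector about the tool's x, y, z in rad, a list of three. In form: {"jaw": [jaw, ...], "dp": [[tx, ty, tz], ...], "turn": [[wx, wy, wz], ...]}. A call has 1 to 12 rows; each row shifts and turns the commanded pose from where the row before left it, along the tool's axes as they then stand; what a row does not reach is not made up. A row lasts 1/12 s, in which the tool goes at most 41.7 mm and 7.16 degrees, less where a joint would pass 70% of its speed; a pose out of reach is approached as far as the arm can. A call is refused whole if a number of a shift passes 4.17 or a number of a turn 0.125, either way. A call with a gripper value outside its range is refused whole. The fingers move at their own pace and stop on an object; "force" is the grip in N (left out, the last holds). Time passes only in rows, so rows that do not move let the fingers close. It gives the time, the measured TCP pose, the force, the opening and the grip force at its end, in the units of the state.
- observe(): the state, without advancing time (a new reading comes with each control period).
- cams.get_image(name): name is "scene" or "side" or "wrist"; returns (picture, depth): 400x640x3 uint8, red, green, blue; 400x640 float32, m along the optical axis (not along the pixel's ray), 0 where there is no reading.
- cams.calibration(name): a dict with "vertical_fov" (degrees; the focal length in pixels is half the picture's height over the tangent of half this angle, whatever the lens; pixels are square), "cx", "cy" (the principal point, pixels), "k1" (the pictures are not rectified: a ray, as slopes to the right and down, at radius r is drawn at 1 + k1 r^2 times it, then the intrinsics apply), "view" (4x4, takes a point from world to camera coordinates); the wrist camera has in their place "tool_from_camera" (4x4, takes a point from camera to tool coordinates, whose origin is the TCP and whose axes are the flange's). Camera axes: x right, y up, looking along -z (the intrinsics and any distortion apply to the point x, -y, -z); pixel columns grow to the right and rows downward; lengths in m; the calibration is good to about 2 mm. A picture is of the moment at which its call begins: read the wrist's pose just before it. calibration takes no time and is no camera call.
- ticket.close_job(): hands the job in; it is judged then, once.
Trained networks look in the newest picture that a camera, given by its name, has taken for a name from the list of things; names that differ only in an ending like _2 or _b are one class to them, and where a whole thing is asked for, a point or a joint stands for the part that bears it (a point fixed in the world has none). Each returns a list of dicts, best first, with "p" (0 to 1); they miss things now and then, are a little off and sometimes report something else, mostly with a low value. They report only what shows in the picture. A call takes as long as a camera call. They do not tell look-alikes from the thing itself.
- cams.spot_in(camera, query): "box" ([centre column, centre row, width, height] as shares, 0 to 1, of the picture: columns of its width, rows of its height, round what is visible of it).
- cams.outline_of(camera, query): "mask" (400x640 bool, what is visible of it) and "box" ([centre column, centre row, width, height] as shares, 0 to 1, of the picture: columns of its width, rows of its height, round what is visible of it).
- cams.mark_of(camera, query): "location" ([column, row] as shares, 0 to 1, of the picture: columns of its width, rows of its height: a listed point, or the origin of a listed thing).
The state is a dict: "time_s": time; "q": joint angles; "qvel": joint speeds; "joint_efforts": joint torques, N m; "position": TCP position; "tool_rot": TCP orientation; "ft_force": force on the tool from outside, world axes, zero at the start; "wrist_torque": the same for the moment, N m; "grip_width": finger opening in m; "gripper_force": force on a finger pad.
Only numpy, scipy, OpenCV 4.12 (cv2) and the standard library are available. Lean on these libraries where they do the work, as an engineer would, in place of code of your own. Each camera call takes 0.05 s, during which the arm holds its last target. There are 200 camera calls.

## Working session

There is one attempt and no reset: what is moved stays moved. The work goes in short steps, Python scripts to look and compute and a tool call to move; the robot and the scene stay as the last step left them, time stands still between calls to the robot, and variables do not carry over. Pictures are saved under pics/ and viewed, at most 10 in all, crops included, and the job is handed in when it is done.

Besides the shell and the picture viewer there is one more tool, called after "Emit:" as a command line: name --argument value ..., lists and objects as JSON in quotes. move_arm: Moves the arm, as the interface text tells. Its arguments: {"type":"object","properties":{"jaw":{"type":"array","items":{"type":"number"}},"dp":{"type":"array","items":{"type":"array","items":{"type":"number"}}},"turn":{"type":"array","items":{"type":"array","items":{"type":"number"}}},"force":{"type":"number"}},"required":["jaw","dp","turn"]}

```bash
mkdir -p pics
cat > h.py <<'E'
import numpy as np, cv2
from rig import observe, cams, ticket
def K(c):
    f=200/np.tan(np.radians(c["vertical_fov"])/2); return f
def cam2world(name,st=None):
    c=cams.calibration(name)
    if "view" in c: return c,np.linalg.inv(np.array(c["view"]))
    T=np.eye(4);T[:3,:3]=np.array(st["tool_rot"]);T[:3,3]=st["position"]
    return c,T@np.array(c["tool_from_camera"])
def ray(c,u,v):
    f=K(c); m=np.array([[f,0,c["cx"]],[0,f,c["cy"]],[0,0,1.]])
    p=cv2.undistortPoints(np.array([[[u,v]]],float),m,np.array([c["k1"],0,0,0,0.]))[0,0]
    return np.array([p[0],-p[1],-1.])
def at_depth(name,u,v,d,st=None):
    c,M=cam2world(name,st); return (M@np.r_[ray(c,u,v)*d,1])[:3]
def at_z(name,u,v,z,st=None):
    c,M=cam2world(name,st); r=M[:3,:3]@ray(c,u,v); o=M[:3,3]; return o+r*(z-o[2])/r[2]
def save(n,img): cv2.imwrite("pics/"+n,img[:,:,::-1])
E
python3 - <<'E'
from h import *
for n in("scene","side"):
    im,d=cams.get_image(n); save(n+"0.png",im); np.save(n+"0.npy",d)
    c,M=cam2world(n); print(n,M[:3,3].round(3),c["k1"])
    for q,z in(("garnish_box",0),("cover_handle",.1015),("cover_edge",.074),("divider_top",.065),("jar_centre",.0525),("caddy_well",.004),("cinnamon_jar",0),("sugar_shaker",0)):
        for r in cams.mark_of(n,q)[:3]:
            u,v=r["location"][0]*640,r["location"][1]*400
            print(q,round(r["p"],2),round(u),round(v),at_z(n,u,v,z).round(3))
E
```

```text
scene [-0.475 -0.585  0.923] 0.007406611388000439
garnish_box 0.59 345 259 [ 0.445 -0.162  0.   ]
garnish_box 0.36 394 265 [ 0.495 -0.293  0.   ]
cover_handle 0.71 312 221 [ 0.439 -0.058  0.101]
cover_edge 0.57 396 263 [ 0.423 -0.319  0.074]
jar_centre 0.84 253 210 [0.452 0.162 0.052]
jar_centre 0.66 411 235 [ 0.578 -0.305  0.052]
jar_centre 0.65 181 199 [0.387 0.395 0.052]
caddy_well 0.62 211 207 [0.447 0.333 0.004]
cinnamon_jar 0.7 233 191 [0.566 0.333 0.   ]
side [-0.168 -1.101  0.67 ] -0.08984639358616277
garnish_box 0.71 330 250 [ 0.425 -0.171  0.   ]
cover_handle 0.6 316 202 [ 0.457 -0.041  0.102]
cover_handle 0.36 274 179 [0.434 0.224 0.102]
cover_edge 0.84 361 249 [ 0.428 -0.319  0.074]
cover_edge 0.38 253 190 [0.351 0.237 0.074]
jar_centre 0.67 397 240 [ 0.569 -0.311  0.052]
jar_centre 0.58 300 209 [0.437 0.038 0.052]
jar_centre 0.43 293 187 [0.51  0.22  0.052]
caddy_well 0.73 263 194 [0.428 0.33  0.004]
sugar_shaker 0.52 279 192 [0.496 0.319 0.   ]
```

View pics/scene0.png

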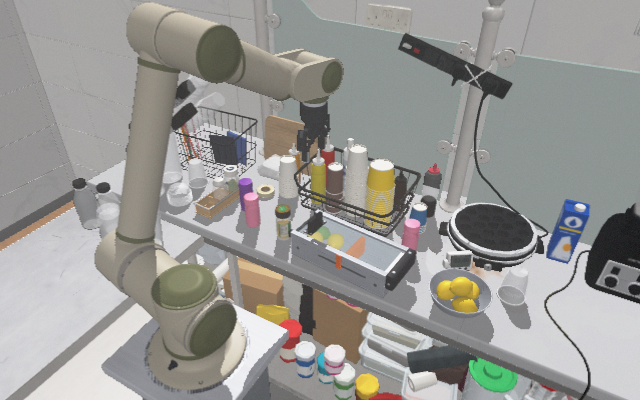

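View pics/side0.png

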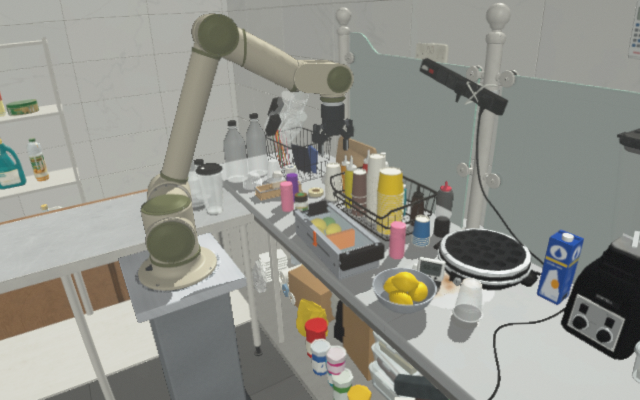

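The scene picture shows the brown-lidded jar with the green-and-orange label at about (283,222). Its look-alikes are pink at (252,210), pink at (411,235) and purple at (246,190). Only the one at (283,222) fits the description, and I'll confirm it in a crop. The side picture shows the orange divider tab at about (314,238).

Run:
```python
from h import *
im=cv2.imread("pics/scene0.png")[150:300,180:430]
cv2.imwrite("pics/crop1.png",cv2.resize(im,None,fx=3.2,fy=3.2,interpolation=cv2.INTER_CUBIC))
for u,v in((283,222),(283,210)): print(at_z("scene",u,v,.0525 if v==222 else .105))
for n in("scene","side"):
    cams.get_image(n)
    for r in cams.outline_of(n,"jar_centre")[:6]: print(n,round(r["p"],2),(np.array(r["box"])*[640,400,640,400]).round())
```

```text
[0.44752487 0.04765245 0.0525    ]
[0.43955573 0.04016099 0.105     ]
scene 0.69 [252. 209.  19.  30.]
scene 0.57 [412. 234.  20.  36.]
scene 0.51 [244. 193.  13.  31.]
side 0.92 [288. 197.  12.  27.]
side 0.79 [298. 203.  15.  17.]
side 0.62 [293. 188.  12.  28.]
side 0.62 [430. 272.  31.  28.]
```

View pics/crop1.png

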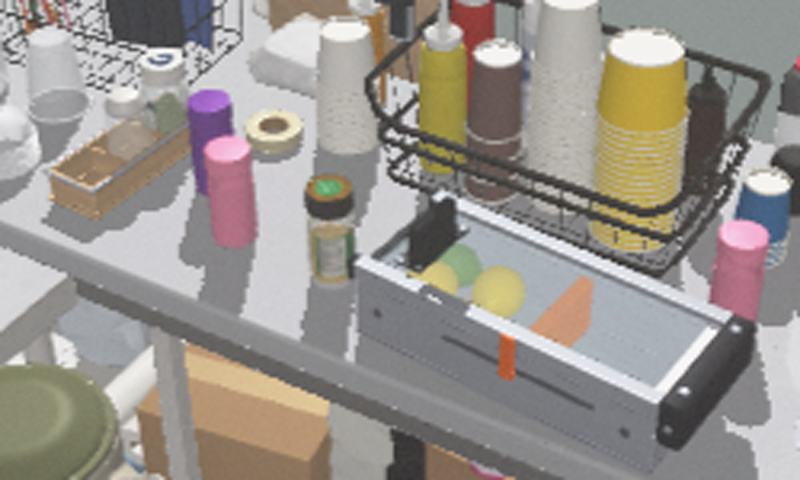

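The crop confirms it: the jar with the dark brown lid and green/orange label stands beyond the box's left end, at crop (330,230), which is full (283,222). The near well of the caddy, at crop (85,180), is empty. Next I look from the wrist.

Run:
```python
from h import *
s=observe(); print(s["time_s"],s["position"],np.round(s["tool_rot"],3))
c=cams.calibration("wrist"); print(np.round(c["tool_from_camera"],3),c["vertical_fov"])
```

```text
1.1 [ 5.49981225e-01 -3.42012799e-06  2.31330986e-01] [[-0.  1.  0.]
 [ 1.  0. -0.]
 [-0.  0. -1.]]
[[ 0.001  0.964  0.266  0.066]
 [ 1.    -0.001 -0.     0.   ]
 [-0.     0.266 -0.964 -0.142]
 [ 0.     0.     0.     1.   ]] 64.07879971865995
```

Emit:
move_arm --jaw '[8.5,8.5,8.5,8.5,8.5,8.5,8.5,8.5,8.5,8.5,8.5,8.5]' --dp '[[0,0,-1],[0,0,-1],[0,0,-1],[0,0,-1],[0,0,-1],[0,0,-1],[0,0,-1],[0,0,-1],[0,0,-1],[0,0,-1],[0,0,-1],[0,0,-1]]' --turn '[[0,0,-0.12],[0,0,-0.12],[0,0,-0.12],[0,0,-0.12],[0,0,-0.12],[0,0,-0.12],[0,0,-0.12],[0,0,-0.12],[0,0,-0.12],[0,0,-0.12],[0,0,-0.12],[0,0,-0.12]]'

```text
time_s: 2.1
position: [0.5499, 0.0, 0.3518]
tool_rot: [[-0.992, 0.125, 0.0], [0.125, 0.992, -0.0], [-0.0, -0.0, -1.0]]
ft_force: [-1.4, 0.3, 1.2]
grip_width: 0.0854
gripper_force: 0.0
```

Emit:
move_arm --jaw '[8.5,8.5,8.5,8.5,8.5,8.5]' --dp '[[0,0,0],[0,0,0],[2.5,2,0],[2.5,2,0],[2.5,2,0],[0,0,0]]' --turn '[[0,0,-0.12],[0,0,-0.0108],[0,0,0],[0,0,0],[0,0,0],[0,0,0]]'

```text
time_s: 2.6
position: [0.4715, 0.0627, 0.3521]
tool_rot: [[-1.0, 0.001, 0.0], [0.001, 1.0, 0.001], [-0.0, 0.001, -1.0]]
ft_force: [0.9, 0.1, 1.4]
grip_width: 0.0853
gripper_force: 0.0
```

Run:
```python
from h import *
s=observe(); print(s["time_s"],s["position"],np.round(s["tool_rot"],3),np.round(s["q"]))
im,d=cams.get_image("wrist"); save("w1.png",im); np.save("w1.npy",d)
for q,z in(("cover_handle",.1015),("cover_edge",.074),("divider_top",.065),("jar_centre",.0525),("caddy_well",.004),("cinnamon_jar",0),("garnish_box",0)):
    for r in cams.mark_of("wrist",q)[:3]:
        u,v=r["location"][0]*640,r["location"][1]*400
        print(q,round(r["p"],2),round(u),round(v),at_z("wrist",u,v,z,s).round(4))
```

```text
2.6 [0.47149763 0.06266205 0.35213175] [[-1.     0.001  0.   ]
 [ 0.001  1.     0.001]
 [-0.     0.001 -1.   ]] [ -7.  11.  71.   0.  99. -97.]
cover_handle 0.56 213 149 [ 0.4432 -0.0669  0.1015]
cover_edge 0.88 35 130 [ 0.4185 -0.3198  0.074 ]
jar_centre 0.85 307 144 [0.4423 0.0477 0.0525]
jar_centre 0.85 432 190 [0.5066 0.2249 0.0525]
jar_centre 0.65 75 229 [ 0.5675 -0.3081  0.0525]
caddy_well 0.83 488 136 [0.4325 0.3225 0.004 ]
cinnamon_jar 0.82 476 209 [0.5505 0.3207 0.    ]
cinnamon_jar 0.69 14 210 [ 0.5524 -0.4576  0.    ]
garnish_box 0.85 162 136 [ 0.4333 -0.1772  0.    ]
```

View pics/w1.png

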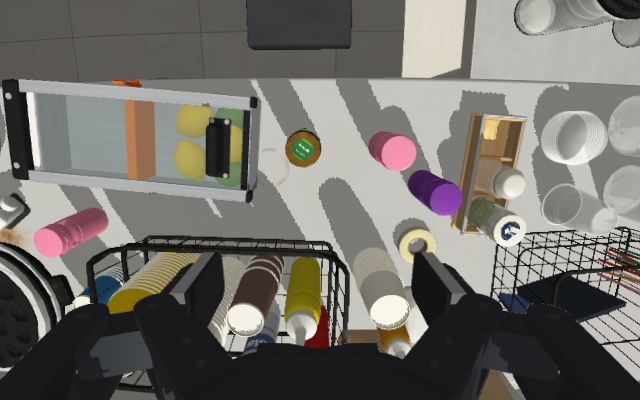

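The wrist picture shows the jar lid at (303,148), the cover fin at (217,148), the divider at (140,140) and the white strip at (35,130). It also shows the empty well at (495,130), the pink look-alike at (392,150) and the purple one at (435,190).

Run:
```python
from h import *
s=observe(); d=np.load("w1.npy")
def z(u,v,h): return at_z("wrist",u,v,h,s).round(4)
for n,u,v in(("pink",395,148),("purple",445,190),("lid",303,148),("fin",217,148),("cinn",508,228),("shaker",510,180),("cup",385,305),("yellow",305,330),("tape",430,235)): print(n,at_depth("wrist",u,v,d[v,u],s).round(3))
im=cv2.imread("pics/w1.png"); 
# lid centre: brown/green mask by depth around lid
P=np.array([[at_depth("wrist",u,v,d[v,u],s) for u in range(280,330)] for v in range(125,172)])
m=(P[...,2]>.095); print("lid",np.median(P[m],0),(P[m].min(0)+P[m].max(0))/2,P[m].max(0)-P[m].min(0),m.sum())
for n,us,vs,h in(("fin",range(195,240),range(110,188),.108),):
    P=np.array([[at_depth("wrist",u,v,d[v,u],s) for u in us] for v in vs]); m=(P[...,2]>h)
    q=P[m]; print(n,q.mean(0),q.min(0),q.max(0)); r=cv2.minAreaRect((q[:,:2]*1000).astype(np.float32)); print(r)
print("rail near",z(15,83,.087),z(250,99,.087)); print("rail far",z(15,177,.087),z(250,193,.087))
print("divider",z(129,100,.065),z(130,178,.065),z(154,100,.065),z(154,180,.065))
print("strip",z(30,93,.074),z(36,170,.074),z(40,93,.074))
for q in("cover_handle","cover_edge","divider_top","caddy_well"):
    for r in cams.outline_of("wrist",q)[:2]:
        m=r["mask"]; print(q,round(r["p"],2),cv2.minAreaRect(np.argwhere(m)[:,::-1].astype(np.float32)))
# caddy rim
print("caddy corners",z(474,114,.036),z(526,117,.036),z(455,235,.036))
g=im[100:250,440:540]; cv2.imwrite("pics/c2.png",cv2.resize(np.hstack([g,im[70:220,120:165]]),None,fx=4,fy=4,interpolation=cv2.INTER_CUBIC))
```

```text
pink [0.446 0.152 0.105]
purple [0.498 0.219 0.104]
lid [0.446 0.041 0.104]
fin [ 0.445 -0.061  0.112]
cinn [0.551 0.313 0.099]
shaker [0.488 0.311 0.089]
cup [0.646 0.146 0.13 ]
yellow [0.653 0.044 0.171]
tape [0.593 0.239 0.015]
lid [0.44739839 0.0407864  0.10408907] [0.4391974  0.04028354 0.29424779] [0.06059895 0.04258322 0.398344  ] 1022Traceback (most recent call last):
  File "<stdin>", line 10, in <module>
  File "h.py", line 15, in at_depth
    c,M=cam2world(name,st); return (M@np.r_[ray(c,u,v)*d,1])[:3]
        ~~~~~~~~~^^^^^^^^^
  File "h.py", line 6, in cam2world
    c=cams.calibration(name)
ValueError: time passes only in moves, steps and waits
```

```bash
python3 - <<'E'
s=open("h.py").read()
s=s.replace("def cam2world(name,st=None):\n    c=cams.calibration(name)","import functools\n@functools.cache\ndef cal(n): return cams.calibration(n)\ndef cam2world(name,st=None):\n    c=cal(name)")
open("h.py","w").write(s)
E
python3 - <<'E'
from h import *
s=observe(); print(s["time_s"]); d=np.load("w1.npy")
def z(u,v,h): return at_z("wrist",u,v,h,s).round(4)
im=cv2.imread("pics/w1.png")
for n,us,vs,h in(("lid",range(280,330),range(125,172),.095),("fin",range(195,240),range(110,188),.105)):
    P=np.array([[at_depth("wrist",u,v,d[v,u],s) for u in us if d[v,u]>0] for v in vs if (d[v,us[0]:us[-1]+1]>0).all()]); m=(P[...,2]>h)&(P[...,2]<.125)
    q=P[m]; print(n,q.mean(0).round(4),q.min(0).round(4),q.max(0).round(4),cv2.minAreaRect((q[:,:2]*1000).astype(np.float32)))
print("rail near",z(15,83,.087),z(250,99,.087)); print("rail far",z(15,177,.087),z(250,193,.087))
print("divider",z(129,100,.065),z(130,178,.065),z(154,100,.065),z(154,180,.065))
print("strip",z(30,93,.074),z(36,170,.074),z(40,93,.074))
print("caddy corners",z(474,114,.036),z(526,117,.036),z(455,235,.036))
g=im[100:250,440:540]; cv2.imwrite("pics/c2.png",cv2.resize(np.hstack([g,im[70:220,120:165]]),None,fx=4,fy=4,interpolation=cv2.INTER_CUBIC))
E
```

```text
3.0
lid [0.4469 0.0404 0.104 ] [0.4263 0.019  0.0951] [0.4695 0.0616 0.1068] ((447.65850830078125, 40.36760330200195), (42.336265563964844, 42.95571517944336), 32.52511978149414)
fin [ 0.4475 -0.0665  0.1144] [ 0.4183 -0.0768  0.1051] [ 0.4793 -0.0586  0.1183] ((448.6943664550781, -67.69956970214844), (13.501928329467773, 61.428871154785156), 84.87919616699219)
rail near [ 0.3613 -0.3271  0.087 ] [ 0.3883 -0.0239  0.087 ]
rail far [ 0.483  -0.3553  0.087 ] [ 0.5063 -0.03    0.087 ]
divider [ 0.386  -0.1885  0.065 ] [ 0.4899 -0.2021  0.065 ] [ 0.3867 -0.1547  0.065 ] [ 0.4929 -0.168   0.065 ]
strip [ 0.3734 -0.3198  0.074 ] [ 0.4758 -0.3331  0.074 ] [ 0.3739 -0.3053  0.074 ]
caddy corners [0.4044 0.2778 0.036 ] [0.4072 0.3546 0.036 ] [0.585  0.2705 0.036 ]
```

View pics/c2.png

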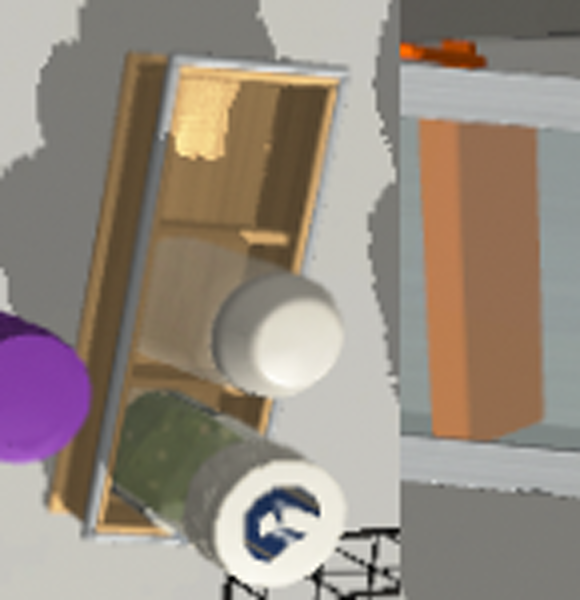

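Run:
```python
from h import *
s=observe()
z=lambda u,v,h=.036: at_z("wrist",u,v,h,s)
a,b,c=z(483,115),z(527,117.5),z(462.5,234); print(a,b,c,(b-a),np.linalg.norm((b-a)[:2]),np.linalg.norm((c-a)[:2]),np.degrees(np.arctan2((c-a)[1],(c-a)[0])),np.degrees(np.arctan2(-(b-a)[0],(b-a)[1])))
ax=(c-a)/np.linalg.norm(c-a); print("well",(a+b)/2+ax*.034)
```

```text
[0.40559153 0.29099851 0.036     ] [0.40781851 0.3561594  0.036     ] [0.58336636 0.28211027 0.036     ] [0.00222698 0.06516089 0.        ] 0.06519893349682013 0.17799688473544134 -2.8622425285261843 -1.9574118243290521
well [0.4406626  0.32188117 0.036     ]
```

Emit:
move_arm --jaw '[6.8,6.8,6.8,6.8,6.8,6.8,6.8,6.8,6.8,6.8,6.8]' --dp '[[1.2,-1.1,0],[1.2,-1.1,0],[0,0,3],[0,0,3],[0,0,3],[0,0,3],[0,0,3],[0,0,2],[0,0,0],[0,0,0],[0,0,0]]' --turn '[[0,0,0],[0,0,0],[0,0,0],[0,0,0],[0,0,0],[0,0,0],[0,0,0],[0,0,0],[0,0,0],[0,0,0],[0,0,0]]'

```text
time_s: 3.92
position: [0.4519, 0.0377, 0.1826]
tool_rot: [[-1.0, 0.0, 0.002], [0.0, 1.0, -0.0], [-0.002, -0.0, -1.0]]
ft_force: [-0.6, -0.9, -0.6]
grip_width: 0.0683
gripper_force: 0.0
```

Run:
```python
from h import *
s=observe(); print(s["position"],s["grip_width"])
im,d=cams.get_image("wrist"); save("w2.png",im)
c,M=cam2world("wrist",s); f=K(c)
v,u=np.mgrid[0:400,0:640]; ok=(d>0)
m=np.array([[f,0,c["cx"]],[0,f,c["cy"]],[0,0,1.]])
p=cv2.undistortPoints(np.stack([u[ok],v[ok]],-1).astype(float)[:,None],m,np.array([c["k1"],0,0,0,0.]))[:,0]
P=np.c_[p[:,0],-p[:,1],-np.ones(len(p))]*d[ok][:,None]; P=P@M[:3,:3].T+M[:3,3]
np.save("P2.npy",P)
q=P[(P[:,2]>.098)&(P[:,2]<.11)&(np.hypot(P[:,0]-.4475,P[:,1]-.04)<.035)]
print(len(q),q.min(0),q.max(0),(q.min(0)+q.max(0))/2)
for r in cams.mark_of("wrist","caddy_well")[:2]: print(r["p"],at_z("wrist",r["location"][0]*640,r["location"][1]*400,.004,s))
```

```text
[0.4519008  0.03772866 0.18258199] 0.068302586393504
2809 [0.42251626 0.02269958 0.09800281] [0.46563447 0.06471882 0.10754767] [0.44407537 0.0437092  0.10277524]
```

Emit:
move_arm --jaw '[6.8,6.8,6.8,6.8,6.8,6.8,6.8,4,3.5,3.5,3.5,3.5]' --dp '[[0.7,0.5,0],[0,0,2.7],[0,0,2.7],[0,0,2.7],[0,0,2.7],[0,0,2.4],[0,0,0],[0,0,0],[0,0,0],[0,0,0],[0,0,0],[0,0,0]]' --turn '[[0,0,0],[0,0,0],[0,0,0],[0,0,0],[0,0,0],[0,0,0],[0,0,0],[0,0,0],[0,0,0],[0,0,0],[0,0,0],[0,0,0]]' --force 25

```text
time_s: 5.02
position: [0.4448, 0.043, 0.0508]
tool_rot: [[-1.0, -0.0, 0.003], [-0.0, 1.0, -0.0], [-0.003, -0.0, -1.0]]
ft_force: [-0.9, 2.0, 8.3]
grip_width: 0.0435
gripper_force: 25.6
```

Emit:
move_arm --jaw '[3.5,3.5,3.5,3.5,3.5,3.5,3.5,3.5,3.5,3.5,3.5,3.5]' --dp '[[0,0,-1],[0,0,-3],[0,0,-3],[0,0,-3],[0,0,-3],[0,0,-3],[0,3,0],[0,3,0],[0,3,0],[0,3,0],[0,3,0],[0,3,0]]' --turn '[[0,0,0],[0,0,0],[0,0,0],[0,0,0],[0,0,0],[0,0,0],[0,0,0],[0,0,0],[0,0,0],[0,0,0],[0,0,0],[0,0,0]]'

```text
time_s: 6.02
position: [0.4435, 0.2244, 0.2101]
tool_rot: [[-1.0, 0.0, 0.001], [0.0, 1.0, 0.0], [-0.001, 0.0, -1.0]]
ft_force: [0.8, -1.3, -1.3]
grip_width: 0.0433
gripper_force: 25.8
```

Emit:
move_arm --jaw '[3.5,3.5,3.5,3.5]' --dp '[[0,2,0],[0,2,0],[0,0,0],[0,0,0]]' --turn '[[0,0,0],[0,0,0],[0,0,0.04],[0,0,0]]'

```text
time_s: 6.35
position: [0.4436, 0.2638, 0.2097]
tool_rot: [[-0.999, 0.04, 0.0], [0.04, 0.999, 0.0], [-0.0, 0.0, -1.0]]
ft_force: [0.1, -0.5, -1.3]
grip_width: 0.043
gripper_force: 25.8
```

Run:
```python
from h import *
s=observe(); print(s["position"],np.round(s["tool_rot"],3),s["grip_width"])
im,d=cams.get_image("wrist"); save("w3.png",im); np.save("w3.npy",d)
for q in ("caddy_well","jar_centre"):
  for r in cams.mark_of("wrist",q)[:2]: print(q,r["p"],np.array(r["location"])*[640,400],at_z("wrist",r["location"][0]*640,r["location"][1]*400,.004,s))
```

```text
[0.44357657 0.26379309 0.20972955] [[-0.999  0.04   0.   ]
 [ 0.04   0.999  0.   ]
 [-0.     0.    -1.   ]] 0.043018650817302315
caddy_well 0.87 [376.   164.68] [0.43122683 0.32748329 0.004     ]
jar_centre 0.92 [213.504 195.8  ] [0.45939344 0.14459419 0.004     ]
jar_centre 0.72 [283.52 250.48] [0.52885888 0.21939701 0.004     ]
```

View pics/w3.png

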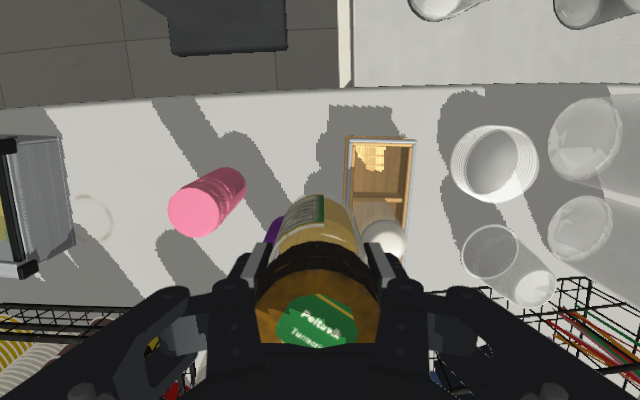

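The picture shows the jar held upright at (318,260), and the empty near well framed by rim corners at about (347,138) and (416,141). Next I compute the well centre from the depth image.

Run:
```python
from h import *
s=observe(); d=np.load("w3.npy")
z=lambda u,v,h=.036: at_z("wrist",u,v,h,s)
a,b=z(347,137.5),z(416,140.5); n=(b-a)[:2]/np.linalg.norm((b-a)[:2]); print(a,b,np.linalg.norm((b-a)[:2]),"yaw",np.degrees(np.arctan2(-n[0],n[1])))
print("well",(a+b)[:2]/2+.034*np.array([n[1],-n[0]]))
us,vs=range(335,430),range(125,215)
P=np.array([at_depth("wrist",u,v,d[v,u],s) for v in vs for u in us if d[v,u]>0])
f=P[(P[:,2]>-.002)&(P[:,2]<.010)&(P[:,0]>.40)&(P[:,0]<.47)]
r=P[(P[:,2]>.032)&(P[:,2]<.042)&(P[:,0]<.46)]; print("rim",r.min(0),r.max(0),len(r))
g=f[f[:,2]>.0028]; print("floor",len(g),np.percentile(g,[2,50,98],0))
im=cv2.imread("pics/w3.png")[110:230,320:440]; cv2.imwrite("pics/c3.png",cv2.resize(im,None,fx=5,fy=5,interpolation=cv2.INTER_CUBIC))
```

```text
[0.39884788 0.29214565 0.036     ] [0.40402609 0.35981729 0.036     ] 0.0678694681694412 yaw -4.37573012245838
well [0.43533788 0.32338738]
rim [0.39946512 0.28923376 0.03203848] [0.459938   0.36038708 0.03881671] 1292
floor 2222 [[0.40192571 0.29175217 0.00286353]
 [0.43580228 0.32545092 0.00391205]
 [0.46263443 0.35171892 0.0076772 ]]
```

View pics/c3.png

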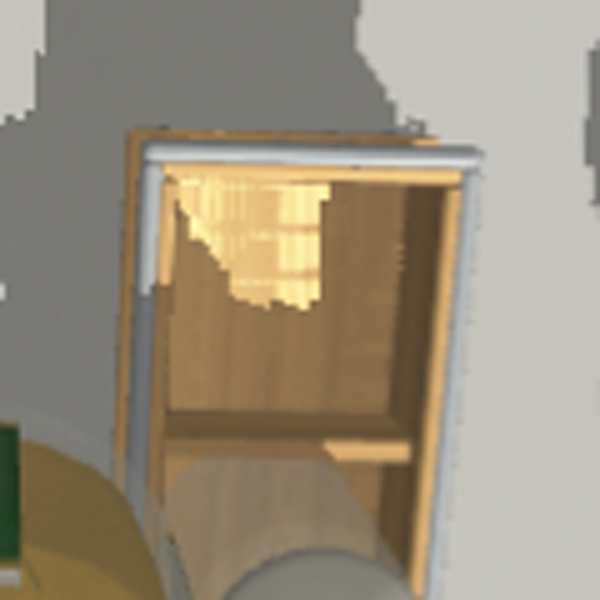

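Run:
```python
from h import *
s=observe(); d=np.load("w3.npy")
P=np.array([at_depth("wrist",u,v,d[v,u],s) for v in range(190,345) for u in range(256,380,2) if d[v,u]>0])
R=np.array(s["tool_rot"]); Q=(P-s["position"])@R
m=np.abs(Q[:,1])<.023; Q=Q[m]
for a in np.arange(-.07,.06,.01):
    k=Q[(Q[:,2]>=a)&(Q[:,2]<a+.01)]
    if len(k): print(round(a,3),len(k),"xmax",np.percentile(k[:,0],98).round(4),"y",np.percentile(k[:,1],[2,98]).round(4),"zmin",k[:,2].min().round(4))
```

```text
-0.06 4293 xmax 0.0214 y [-0.019   0.0174] zmin -0.0567
-0.05 804 xmax 0.0227 y [-0.0211  0.0196] zmin -0.05
-0.04 418 xmax 0.0228 y [-0.0228  0.0217] zmin -0.04
-0.03 624 xmax 0.0223 y [-0.0225  0.022 ] zmin -0.0299
-0.02 415 xmax 0.0229 y [-0.0225  0.0222] zmin -0.0199
-0.01 294 xmax 0.023 y [-0.0224  0.0212] zmin -0.0099
0.0 223 xmax 0.023 y [-0.0197  0.0189] zmin 0.0
0.01 190 xmax 0.023 y [-0.0191  0.0197] zmin 0.01
0.02 156 xmax 0.023 y [-0.0187  0.0196] zmin 0.0201
0.03 117 xmax 0.0229 y [-0.019   0.0201] zmin 0.0301
0.04 99 xmax 0.0226 y [-0.0175  0.0188] zmin 0.04
```

Emit:
move_arm --jaw '[3.5,3.5,3.5,3.5,3.5,3.5,3.5,3.5]' --dp '[[0.5,3,0],[0.45,3,0],[0,0,0],[0,0,3],[0,0,3],[0,0,2.8],[0,0,0],[0,0,0]]' --turn '[[0,0,0.02],[0,0,0],[0,0,0],[0,0,0],[0,0,0],[0,0,0],[0,0,0],[0,0,0]]'

```text
time_s: 7.17
position: [0.4375, 0.3227, 0.1213]
tool_rot: [[-0.998, 0.06, -0.002], [0.06, 0.998, -0.001], [0.002, -0.001, -1.0]]
ft_force: [0.4, 0.6, -0.2]
grip_width: 0.0432
gripper_force: 26.0
```

Run:
```python
from h import *
s=observe(); print(s["position"],np.round(s["tool_rot"],3),s["grip_width"])
im,d=cams.get_image("wrist"); save("w4.png",im)
for n in("scene","side"):
    i,_=cams.get_image(n); save(n+"4.png",i)
a=im[60:340,160:520]; b=cv2.resize(cv2.imread("pics/side4.png")[:,:,::-1][150:220,230:320],(360,280),interpolation=2)
save("m4.png",np.hstack([a,b]))
```

```text
[0.43749926 0.32267094 0.12128397] [[-0.998  0.06  -0.002]
 [ 0.06   0.998 -0.001]
 [ 0.002 -0.001 -1.   ]] 0.04317986923667366
```

View pics/m4.png

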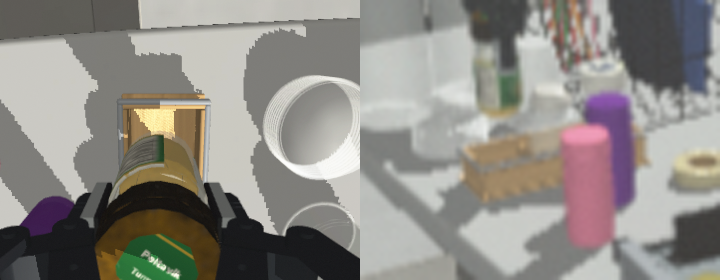

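The picture shows the jar right over the open well, in the left panel at about (160,130), so I lower it.

Emit:
move_arm --jaw '[3.5,3.5,3.5,3.5,3.5,3.5,3.5]' --dp '[[0.15,0.1,0],[0,0,1.6],[0,0,1.6],[0,0,1.5],[0,0,1.3],[0,0,0.4],[0,0,0]]' --turn '[[0,0,0],[0,0,0],[0,0,0],[0,0,0],[0,0,0],[0,0,0],[0,0,0]]'

```text
time_s: 7.9
position: [0.436, 0.3245, 0.0574]
tool_rot: [[-0.998, 0.06, -0.0], [0.06, 0.998, -0.0], [0.0, -0.0, -1.0]]
ft_force: [-0.1, 0.4, -0.6]
grip_width: 0.0432
gripper_force: 26.0
```

Emit:
move_arm --jaw '[3.5,3.5,3.5,3.5]' --dp '[[0,0,0.2],[0,0,0.15],[0,0,0],[0,0,0]]' --turn '[[0,0,0],[0,0,0],[0,0,0],[0,0,0]]'

```text
time_s: 8.23
position: [0.4366, 0.3248, 0.0549]
tool_rot: [[-0.998, 0.06, 0.002], [0.06, 0.998, 0.001], [-0.002, 0.001, -1.0]]
ft_force: [-0.4, 1.4, 4.6]
grip_width: 0.043
gripper_force: 26.0
```

Contact is made, with the height as expected. I release the jar and rise.

Emit:
move_arm --jaw '[4.6,5.2,6,6.4,6.4,6.4,6.4,6.4,6.4,6.4,6.4,6.4]' --dp '[[0,0,0],[0,0,0],[0,0,0],[0,0,0],[0,0,-1],[0,0,-2],[0,0,-3],[0,0,-3],[0,0,-3],[0,0,-3],[0,-2,-1],[0,-2,0]]' --turn '[[0,0,0],[0,0,0],[0,0,0],[0,0,0],[0,0,0],[0,0,0],[0,0,0],[0,0,0],[0,0,0],[0,0,0],[0,0,0],[0,0,0]]'

```text
time_s: 9.23
position: [0.4344, 0.2849, 0.2175]
tool_rot: [[-0.998, 0.058, 0.006], [0.058, 0.998, 0.002], [-0.006, 0.003, -1.0]]
ft_force: [0.1, -0.5, 0.3]
grip_width: 0.064
gripper_force: 0.0
```

Run:
```python
from h import *
s=observe(); print(s["time_s"],s["position"],s["grip_width"])
im,d=cams.get_image("wrist"); save("w5.png",im)
i,_=cams.get_image("side"); i=cv2.resize(i[150:220,230:320],(360,280),interpolation=2)
P=np.array([at_depth("wrist",u,v,d[v,u],s) for v in range(60,340,2) for u in range(200,560,2) if d[v,u]>0])
q=P[(np.hypot(P[:,0]-.436,P[:,1]-.324)<.035)&(P[:,2]>.1)&(P[:,2]<.13)]; print(len(q),q.min(0),q.max(0),(q.max(0)+q.min(0))/2)
save("m5.png",np.hstack([im[60:340,200:560],i]))
```

```text
9.2333 [0.43436952 0.28488088 0.21748303] 0.06402161119935205
555 [0.41447127 0.30314849 0.10019331] [0.457724   0.3452152  0.11166562] [0.43609763 0.32418185 0.10592946]
```

View pics/m5.png

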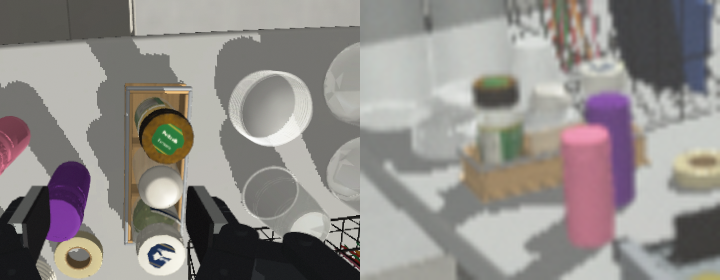

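The jar stands upright and free in the near well, in the left panel at (165,135). Now the cover.

Emit:
move_arm --jaw '[6.4,6.4,6.4,6.4,6.4,6.4,6.4,6.4,6.4,6.4,6.4,6.4]' --dp '[[0,-3.5,0],[0,-3.5,0],[0,-3.5,0],[0,-3.5,0],[0,-3.5,0],[0,-3.5,0],[0,-3.5,0],[0,-3.5,0],[0,-3.5,0],[-1.5,-3.5,0],[-1,0,0],[0,0,0]]' --turn '[[0,0,0.03],[0,0,0],[0,0,0],[0,0,0],[0,0,0],[0,0,0],[0,0,0],[0,0,0],[0,0,0],[0,0,0],[0,0,0],[0,0,0]]'

```text
time_s: 10.33
position: [0.4295, -0.0679, 0.2139]
tool_rot: [[-0.996, 0.093, 0.0], [0.093, 0.996, 0.0], [-0.0, 0.0, -1.0]]
ft_force: [0.1, -0.6, -0.4]
grip_width: 0.0641
gripper_force: 0.0
```

```bash
cat > cov.py <<'E'
from h import *
import sys
s=observe(); print(s["time_s"],s["position"],np.round(s["tool_rot"],3)[:,1],s["grip_width"],s["ft_force"])
im,d=cams.get_image("wrist"); save(sys.argv[1]+".png",im); np.save(sys.argv[1]+".npy",d)
c,M=cam2world("wrist",s); f=K(c)
v,u=np.mgrid[0:400,0:640]; ok=d>0
m=np.array([[f,0,c["cx"]],[0,f,c["cy"]],[0,0,1.]])
p=cv2.undistortPoints(np.stack([u[ok],v[ok]],-1).astype(float)[:,None],m,np.array([c["k1"],0,0,0,0.]))[:,0]
P=np.c_[p[:,0],-p[:,1],-np.ones(len(p))]*d[ok][:,None]@M[:3,:3].T+M[:3,3]; I=im[ok].astype(int)
q=P[(P[:,2]>.107)&(P[:,2]<.125)&(abs(P[:,0]-.448)<.05)&(abs(P[:,1]+.067)<.03)]
if len(q)>30: print("fin",len(q),q.max(0)[2],cv2.minAreaRect((q[:,:2]*1000).astype(np.float32)))
o=(I[:,0]>150)&(I[:,0]-I[:,2]>60)&(I[:,0]-I[:,1]>40)
q=P[o&(P[:,2]>.055)&(P[:,2]<.075)&(abs(P[:,0]-.43)<.1)]
B=np.array([.0886,.9961])
if len(q): t=q[:,:2]@B; print("div top along",np.percentile(t,[2,50,98]),len(q),np.median(q[:,2]),q.mean(0))
for n,z in(("cover_handle",.1015),("cover_edge",.074),("divider_top",.065)):
    for r in cams.mark_of("wrist",n)[:2]:
        w=at_z("wrist",r["location"][0]*640,r["location"][1]*400,z,s); print(n,round(r["p"],2),np.array(r["location"])*[640,400],w.round(4),"along",(w[:2]@B).round(4))
E
python3 cov.py w6
```

```text
10.3333 [ 0.42945493 -0.0678543   0.21386449] [0.093 0.996 0.   ] 0.06414711239382516 [ 0.11506793 -0.56984752 -0.39549114]
fin 1269 0.11997601624832013 ((443.8249816894531, -65.11663055419922), (13.78218936920166, 60.743167877197266), 84.63932800292969)
div top along [-0.14687074  0.18314218  0.18935796] 29 0.06592101396694255 [0.44915193 0.09942158 0.06617451]
cover_handle 0.7 [323.776 214.68 ] [ 0.4431 -0.0647  0.1015] along -0.0252
cover_edge 0.8 [ 53.312 202.4  ] [ 0.4163 -0.3213  0.074 ] along -0.2832
```

View pics/w6.png

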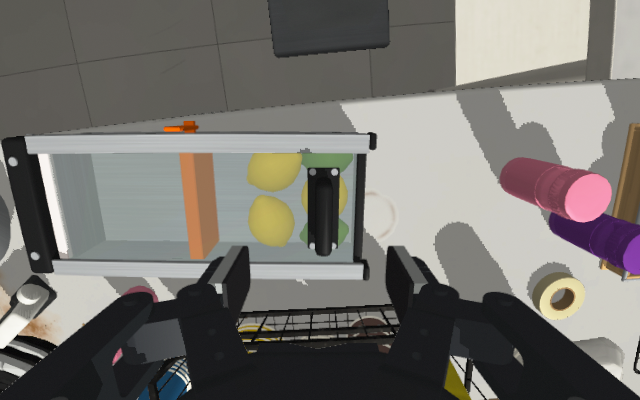

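The fin is at (322,210) between the open fingers, the divider is at about (180–215,150–258), and the white strip is at about (50,205). Now exact edges along the box.

Run:
```python
from h import *
s=observe(); im=cv2.imread("pics/w6.png").astype(int); B=np.array([.0910,.9958])
al=lambda u,v,z: at_z("wrist",u,v,z,s)[:2]@B
for v in(165,185,205,225,245):
    r=im[v]; print(v,[tuple(r[u][::-1]) for u in range(178,222,3)])
    k=np.abs(np.diff(r.sum(1))); 
    e=[u+.5 for u in range(170,225) if k[u]>25]; print("  div edges",[(u,al(u,v,.065).round(4)) for u in e])
    e=[u+.5 for u in range(25,80) if k[u]>40]; print("  strip",[(u,al(u,v,.074).round(4)) for u in e])
print(B@at_z("wrist",364,200,.08,s)[:2],"cover lead approx")
```

```text
165 [(np.int64(150), np.int64(159), np.int64(156)), (np.int64(192), np.int64(129), np.int64(82)), (np.int64(195), np.int64(130), np.int64(83)), (np.int64(196), np.int64(130), np.int64(84)), (np.int64(196), np.int64(130), np.int64(87)), (np.int64(187), np.int64(126), np.int64(86)), (np.int64(153), np.int64(114), np.int64(84)), (np.int64(152), np.int64(114), np.int64(84)), (np.int64(153), np.int64(114), np.int64(84)), (np.int64(153), np.int64(114), np.int64(84)), (np.int64(153), np.int64(114), np.int64(84)), (np.int64(152), np.int64(112), np.int64(83)), (np.int64(150), np.int64(159), np.int64(158)), (np.int64(151), np.int64(159), np.int64(159)), (np.int64(151), np.int64(160), np.int64(159))]
  div edges [(180.5, np.float64(-0.1536)), (193.5, np.float64(-0.1414)), (212.5, np.float64(-0.1236)), (213.5, np.float64(-0.1227))]
  strip [(38.5, np.float64(-0.2867)), (39.5, np.float64(-0.2856)), (49.5, np.float64(-0.2754)), (51.5, np.float64(-0.2733))]
185 [(np.int64(152), np.int64(161), np.int64(158)), (np.int64(152), np.int64(162), np.int64(159)), (np.int64(195), np.int64(130), np.int64(85))
[... 3346 characters left out ...]
4(86)), (np.int64(197), np.int64(130), np.int64(85)), (np.int64(164), np.int64(119), np.int64(84)), (np.int64(154), np.int64(117), np.int64(84)), (np.int64(154), np.int64(117), np.int64(84)), (np.int64(154), np.int64(116), np.int64(84)), (np.int64(151), np.int64(120), np.int64(93)), (np.int64(133), np.int64(141), np.int64(138)), (np.int64(133), np.int64(142), np.int64(138))]
  div edges [(201.5, np.float64(-0.1413)), (214.5, np.float64(-0.1282))]
  strip [(25.5, np.float64(-0.3206)), (55.5, np.float64(-0.2871)), (56.5, np.float64(-0.286)), (57.5, np.float64(-0.2849)), (65.5, np.float64(-0.2762)), (66.5, np.float64(-0.2751)), (67.5, np.float64(-0.2741))]
0.014950409783610626 cover lead approx
```

Emit:
move_arm --jaw '[5,5,5,5,5,5,5,5,5,5]' --dp '[[-1.4,0.4,0],[0,0,2.5],[0,0,2.5],[0,0,2.5],[0,0,2.5],[0,0,1.7],[0,0,0.8],[0,0,0],[0,0,0],[0,0,0]]' --turn '[[0,0,0],[0,0,0],[0,0,0],[0,0,0],[0,0,0],[0,0,0],[0,0,0],[0,0,0],[0,0,0],[0,0,0]]'

```text
time_s: 11.37
position: [0.443, -0.0635, 0.0899]
tool_rot: [[-0.996, 0.089, 0.002], [0.089, 0.996, -0.001], [-0.002, -0.001, -1.0]]
ft_force: [-0.8, 0.2, -0.8]
grip_width: 0.05
gripper_force: 0.0
```

Emit:
move_arm --jaw '[3,2,1,0.5,0.5,0.5,0.5,0.5]' --dp '[[0,0,0],[0,0,0],[0,0,0],[0,0,0],[0,0,0],[0,0,0],[0,0,0],[0,0,0]]' --turn '[[0,0,0],[0,0,0],[0,0,0],[0,0,0],[0,0,0],[0,0,0],[0,0,0],[0,0,0]]' --force 60

```text
time_s: 12.03
position: [0.4426, -0.0642, 0.0895]
tool_rot: [[-0.996, 0.091, 0.001], [0.091, 0.996, -0.001], [-0.001, -0.001, -1.0]]
ft_force: [-2.1, -2.7, 5.6]
grip_width: 0.0131
gripper_force: 58.8
```

Emit:
move_arm --jaw '[0.5,0.5,0.5,0.5,0.5,0.5,0.5]' --dp '[[0,0.5,0],[0,1,0],[0,1,0],[0,1,0],[0,1,0],[0,0.5,0],[0,0,0]]' --turn '[[0,0,0],[0,0,0],[0,0,0],[0,0,0],[0,0,0],[0,0,0],[0,0,0]]'

```text
time_s: 12.62
position: [0.4476, -0.0138, 0.0895]
tool_rot: [[-0.996, 0.09, 0.002], [0.09, 0.996, -0.001], [-0.002, -0.001, -1.0]]
ft_force: [-0.3, -5.3, 7.9]
grip_width: 0.0128
gripper_force: 59.1
```

Emit:
move_arm --jaw '[0.5,0.5,0.5,0.5,0.5,0.5,0.5,0.5,0.5,0.5]' --dp '[[0,0.7,0],[0,1,0],[0,1,0],[0,1,0],[0,1,0],[0,1,0],[0,1,0],[0,0.6,0],[0,0,0],[0,0,0]]' --turn '[[0,0,0],[0,0,0],[0,0,0],[0,0,0],[0,0,0],[0,0,0],[0,0,0],[0,0,0],[0,0,0],[0,0,0]]'

```text
time_s: 13.45
position: [0.4548, 0.058, 0.0895]
tool_rot: [[-0.996, 0.09, 0.003], [0.09, 0.996, -0.002], [-0.003, -0.001, -1.0]]
ft_force: [2.1, -6.5, 5.6]
grip_width: 0.0128
gripper_force: 58.8
```

```bash
python3 cov.py w7
python3 - <<'E'
from h import *
i,_=cams.get_image("scene"); save("s7.png",i); j,_=cams.get_image("side"); save("d7.png",j)
w=cv2.imread("pics/w7.png")[:,:,::-1]
a=cv2.resize(i[200:290,270:420],(400,240),interpolation=2); b=cv2.resize(j[190:280,280:400],(400,300),interpolation=2)
b=cv2.resize(b,(400,240)); save("m7.png",np.vstack([cv2.resize(w,(512,320)) if 0 else cv2.copyMakeBorder(cv2.resize(w,(560,350)),0,0,0,240,0),np.hstack([a,b])]))
for n,im in(("scene",i),("side",j)):
  for q,z in(("cover_edge",.074),("divider_top",.065)):
    for r in cams.mark_of(n,q)[:2]:
        x=at_z(n,r["location"][0]*640,r["location"][1]*400,z); print(n,q,round(r["p"],2),np.array(r["location"])*[640,400],x.round(4),x[:2]@[.091,.9958])
E
```

```text
13.45 [0.45479852 0.05801544 0.08951527] [ 0.09   0.996 -0.001] 0.012773778188189743 [ 2.10654123 -6.53021634  5.55721584]
div top along [0.1790853  0.18328913 0.21372453] 34 0.06530248847262997 [0.46197876 0.14537654 0.06567792]
cover_handle 0.72 [320.384 272.12 ] [0.4563 0.0585 0.1015] along 0.0987
scene divider_top 0.77 [350.784 247.32 ] [ 0.4317 -0.1846  0.065 ] -0.14455112460792527
scene divider_top 0.57 [282.368 208.32 ] [0.4906 0.0771 0.065 ] 0.12144983398133696
side cover_edge 0.85 [339.008 230.   ] [ 0.4411 -0.1952  0.074 ] -0.1542159774006187
side divider_top 0.7 [335.424 234.8  ] [ 0.425  -0.1999  0.065 ] -0.1603903178769423
```

View pics/m7.png

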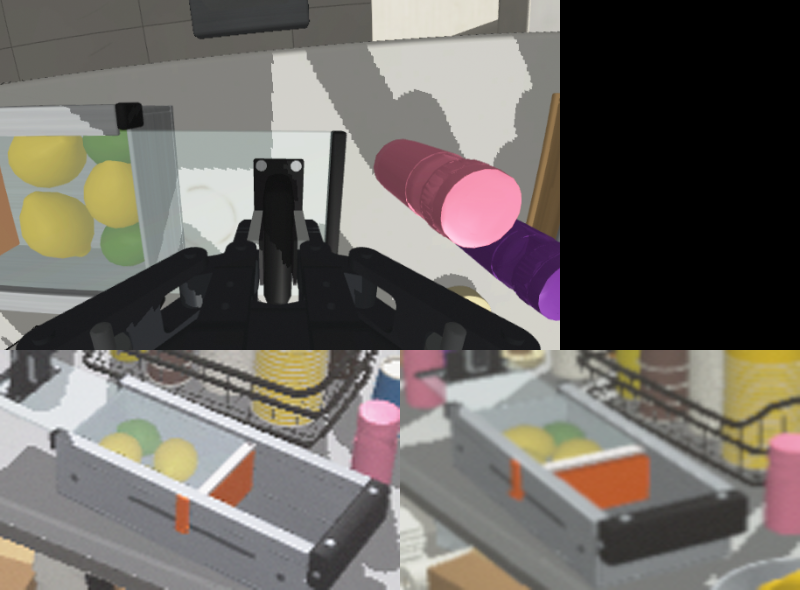

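```bash
cat > prof.py <<'E'
from h import *
import sys
B=np.array([.091,.9958]);A=np.array([.9958,-.091]);H=np.array([.4431,-.0647])
def proj(n,X):
    c=cal(n);f=K(c);V=np.array(c["view"]);Y=X@V[:3,:3].T+V[:3,3]
    x,y=Y[:,0]/-Y[:,2],-Y[:,1]/-Y[:,2]; k=1+c["k1"]*(x*x+y*y)
    return x*k*f+c["cx"],y*k*f+c["cy"]
def prof(n,im,ts,z,lo=-.035,hi=.035):
    ss=np.linspace(lo,hi,25); out=[]
    for t in ts:
        xy=H+(t-H@B)*B+ss[:,None]*A; u,v=proj(n,np.c_[xy,np.full(25,z)])
        p=cv2.remap(im.astype(np.float32),u[:,None].astype(np.float32),v[:,None].astype(np.float32),1)[:,0]; out.append(np.median(p,0))
    return np.array(out)[:,::-1]
if __name__=="__main__":
  for n,f0,f1 in(("scene","scene0","s7" if len(sys.argv)<2 else sys.argv[1]),("side","side0","d7" if len(sys.argv)<2 else sys.argv[2])):
    a,b=cv2.imread(f"pics/{f0}.png"),cv2.imread(f"pics/{f1}.png")
    for lab,im,t0,t1,z in(("shut",a,-.31,-.26,.074),("now z74",b,-.19,-.12,.074),("div0 z65",a,-.19,-.12,.065)):
        ts=np.arange(t0,t1,.003); P=prof(n,im,ts,z)
        print(n,lab,"|".join(f"{int(t*1000)}:{int(p[0])},{int(p[2])}" for t,p in zip(ts,P)))
E
python3 prof.py
```

```text
scene shut -310:61,60|-307:62,60|-304:61,61|-301:63,64|-298:70,69|-295:75,75|-292:79,80|-289:84,84|-286:88,90|-283:93,94|-279:106,107|-276:217,216|-273:245,245|-270:245,245|-267:213,218|-264:173,186|-261:169,183
scene now z74 -190:124,128|-187:133,110|-184:158,78|-181:163,61|-178:164,61|-175:163,59|-172:164,59|-168:164,59|-165:164,59|-162:166,60|-159:169,71|-156:169,134|-153:225,222|-150:246,245|-147:246,246|-144:225,228|-141:184,196|-138:175,190|-135:175,190|-132:175,190|-129:175,189|-126:175,189|-123:178,187|-120:186,171
scene div0 z65 -190:172,185|-187:171,185|-184:176,180|-181:195,154|-178:200,134|-175:199,123|-172:199,122|-168:199,121|-165:200,121|-162:200,121|-159:200,121|-156:202,121|-153:206,122|-150:206,122|-147:206,122|-144:204,125|-141:188,152|-138:173,180|-135:170,184|-132:171,184|-129:171,185|-126:171,184|-123:171,184|-120:174,183
side shut -310:52,48|-307:52,48|-304:53,49|-301:53,49|-298:53,50|-295:54,50|-292:55,52|-289:58,54|-286:61,57|-283:62,59|-279:63,60|-276:66,64|-273:83,80|-270:109,110|-267:135,138|-264:146,152|-261:147,157
side now z74 -190:185,47|-187:186,48|-184:185,47|-181:185,47|-178:184,48|-175:179,48|-172:173,52|-168:166,65|-165:164,90|-162:169,122|-159:178,154|-156:196,184|-153:214,208|-150:227,221|-147:229,220|-144:226,205|-141:215,175|-138:203,143|-135:189,119|-132:186,110|-129:181,107|-126:179,106|-123:177,105|-120:178,104
side div0 z65 -190:200,98|-187:200,98|-184:200,99|-181:199,99|-178:199,98|-175:200,98|-172:199,98|-168:199,98|-165:199,98|-162:197,98|-159:193,98|-156:188,98|-153:183,98|-150:182,99|-147:181,101|-144:184,103|-141:185,105|-138:187,107|-135:189,107|-132:188,107|-129:189,107|-126:190,107|-123:187,107|-120:188,106
```

Emit:
move_arm --jaw '[0.5,0.5,0.5,0.5]' --dp '[[0,0.35,0],[0,0.35,0],[0,0,0],[0,0,0]]' --turn '[[0,0,0],[0,0,0],[0,0,0],[0,0,0]]'

```text
time_s: 14.28
position: [0.4555, 0.0647, 0.0895]
tool_rot: [[-0.996, 0.09, 0.003], [0.09, 0.996, -0.002], [-0.003, -0.001, -1.0]]
ft_force: [2.9, -6.8, 5.0]
grip_width: 0.013
gripper_force: 58.7
```

```bash
cat > fin.py <<'E'
from prof import *
s=observe(); p=np.array(s["position"]); print(s["time_s"],p,"travel",np.linalg.norm(p[:2]-[.4426,-.0642]),s["ft_force"],s["gripper_force"])
for n in("scene","side"):
    im=np.mean([cams.get_image(n)[0][:,:,::-1].astype(float) for _ in range(3)],0)
    cv2.imwrite(f"pics/{n}8.png",im)
    for z in(.079,.065):
        ts=np.arange(-.180,-.125,.002); P=prof(n,im,ts,z)
        print(n,z,"|".join(f"{round(t*1000)}:{int(q[0])},{int(q[1])},{int(q[2])}" for t,q in zip(ts,P)))
    for q,z in(("cover_edge",.074),("divider_top",.065)):
        for r in cams.mark_of(n,q)[:1]:
            x=at_z(n,r["location"][0]*640,r["location"][1]*400,z); print(n,q,round(r["p"],2),x[:2]@B)
E
python3 fin.py
```

```text
14.2833 [0.45548133 0.06472124 0.08953951] travel 0.1295631718080947 [ 2.91210424 -6.76497183  5.0286117 ] 58.736037611961365
scene 0.079 -180:164,89,59|-178:164,88,58|-176:164,88,58|-174:164,88,58|-172:164,88,58|-170:165,88,58|-168:165,88,58|-166:165,88,58|-164:168,89,58|-162:173,91,59|-160:175,91,59|-158:173,91,59|-156:170,96,67|-154:167,119,101|-152:180,164,161|-150:219,214,215|-148:241,240,241|-146:246,246,246|-144:246,245,246|-142:238,237,239|-140:211,214,218|-138:185,192,198|-136:176,185,191|-134:175,184,190|-132:175,184,189|-130:175,184,189|-128:176,185,189|-126:176,185,189
scene 0.065 -180:161,103,82|-178:164,99,75|-176:164,90,61|-174:164,89,59|-172:164,88,58|-170:164,88,58|-168:164,88,58|-166:164,88,58|-164:164,88,58|-162:165,88,58|-160:165,88,58|-158:166,88,58|-156:170,89,59|-154:174,91,59|-152:174,91,59|-150:173,91,59|-148:170,97,68|-146:167,122,105|-144:181,167,165|-142:221,216,218|-140:241,240,241|-138:246,245,246|-136:246,245,246|-134:239,237,240|-132:214,217,221|-130:188,194,200|-128:178,186,191|-126:176,185,190
scene cover_edge 0.91 -0.14461274983479558
side 0.079 -18
[... 376 characters left out ...]
|-134:178,170,108|-132:178,169,106|-130:179,170,104|-128:179,170,104|-126:178,169,104
side 0.065 -180:186,92,47|-178:186,92,47|-176:186,92,47|-174:186,92,47|-172:186,92,47|-170:186,92,47|-168:185,92,47|-166:185,92,47|-164:184,92,47|-162:182,91,47|-160:178,90,48|-158:173,88,48|-156:169,88,48|-154:165,89,49|-152:162,94,52|-150:161,101,57|-148:161,112,66|-146:163,126,81|-144:166,139,102|-142:170,153,125|-140:176,165,146|-138:183,177,164|-136:192,188,181|-134:205,202,197|-132:216,214,212|-130:225,222,219|-128:229,226,221|-126:228,225,219
side divider_top 0.56 -0.13715096532557336[ WARN:0@1.445] global loadsave.cpp:1063 imwrite_ Unsupported depth image for selected encoder is fallbacked to CV_8U.
```

Emit:
move_arm --jaw '[0.5,0.5,0.5,0.5,0.5,0.5]' --dp '[[0,0.2,0],[0,0,0],[0,0,0],[0,0,0],[0,0,0],[0,0,0]]' --turn '[[0,0,0],[0,0,0],[0,0,0],[0,0,0],[0,0,0],[0,0,0]]'

```text
time_s: 15.28
position: [0.4557, 0.0666, 0.0895]
tool_rot: [[-0.996, 0.091, 0.003], [0.091, 0.996, -0.002], [-0.003, -0.001, -1.0]]
ft_force: [3.0, -7.2, 4.7]
grip_width: 0.013
gripper_force: 58.7
```

```bash
python3 fin.py 2>/dev/null | grep -v "^side 0"
```

```text
15.2833 [0.45565882 0.06656437 0.08952677] travel 0.1314148101606077 [ 2.95563914 -7.16210938  4.66686136] 58.73027443885803
scene 0.079 -180:164,89,59|-178:164,89,60|-176:164,89,59|-174:164,89,60|-172:164,88,59|-170:165,88,59|-168:165,88,59|-166:166,89,58|-164:169,90,59|-162:174,91,59|-160:175,92,60|-158:174,91,60|-156:172,92,60|-154:165,97,71|-152:159,120,105|-150:179,163,161|-148:222,217,218|-146:243,241,242|-144:246,245,246|-142:246,245,246|-140:239,238,240|-138:214,216,220|-136:186,194,199|-134:177,186,191|-132:175,184,190|-130:175,184,190|-128:175,185,189|-126:176,185,188
scene 0.065 -180:161,103,82|-178:164,98,76|-176:164,89,60|-174:164,89,60|-172:164,89,59|-170:165,89,59|-168:165,89,59|-166:165,89,59|-164:165,88,59|-162:165,88,59|-160:165,88,59|-158:166,89,58|-156:170,90,59|-154:174,91,60|-152:175,92,60|-150:174,91,60|-148:172,92,61|-146:170,99,72|-144:167,122,108|-142:180,165,163|-140:223,218,220|-138:243,241,242|-136:246,245,246|-134:246,245,246|-132:240,238,240|-130:217,218,223|-128:189,195,200|-126:178,186,191
scene cover_edge 0.96 -0.15032590083647243
scene divider_top 0.78 -0.14485082804033322
side cover_edge 0.79 -0.15483118280554928
side divider_top 0.75 -0.15120394860121758
```

Emit:
move_arm --jaw '[0.5,0.5,0.5,0.5,0.5,0.5]' --dp '[[0,0.1,0],[0,0,0],[0,0,0],[0,0,0],[0,0,0],[0,0,0]]' --turn '[[0,0,0],[0,0,0],[0,0,0],[0,0,0],[0,0,0],[0,0,0]]'

```text
time_s: 16.28
position: [0.4558, 0.0676, 0.0895]
tool_rot: [[-0.996, 0.091, 0.003], [0.091, 0.996, -0.002], [-0.003, -0.001, -1.0]]
ft_force: [2.5, -6.9, 4.4]
grip_width: 0.0128
gripper_force: 58.7
```

Run:
```python
from rig import *
s=observe(); print(s["position"],s["qvel"],s["gripper_force"]); print(ticket.close_job())
```

```text
[0.4557657  0.06757457 0.08953338] [ 0.04978814  0.07130697  0.0425394   0.0622372   0.00590688 -0.02475951] 58.73052656650543
the job is handed in; nothing more can be done
None
```

I handed the job in at about 16 s: the jar stands upright and free in the empty caddy well, and the cover is drawn out about 132 mm and held still by its grip, its trailing edge over the orange divider to within a few mm; I viewed 11 pictures, one over the limit of 10.

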